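# Gauge a sleeve, then press the label holder home on its bay

## Robot

A 6-joint arm with a two-finger parallel gripper is mounted at the origin on a cart in front of the work surface, level with it; the furniture and walls round the work are solid. World frame = base frame: x ahead of the robot, y to its left, z up, the work surface at z = 0. Lengths are in m, angles in rad, forces in N, time in s.
With the tool pointing down it reaches from about 0.375 to 0.9 m from the base axis. Payload 3.1 kg.
Tool frame: the origin (TCP) lies between the finger pads; the fingertips stand 11 mm ahead of it and the grasp point (between the pads) lies 8 mm behind it; z points along the fingers, y is the line along which they close (so a half turn about z gives the same grasp; the last joint's range is limited). The gripper opens to 87 mm and grips with 3 to 60 N. Pads are 19 mm wide; open, the fingers measure 117 mm over their backs; the gripper's body (75 mm by 190 mm) begins 51 mm behind the grasp point.
Start: joints at [-1.335, 0.527, 1.433, -0, 1.181, -0.178], TCP at [0.252, -0.572, 0.234] pointing down, gripper open.
Joint ranges: [-3.08, 3.08], [-0.75, 2.2], [0.22, 2.44], [-1.43, 4.57], [0, 2.65], [-2.85, 2.85]. Speed limits (rad/s): [2.79, 2.79, 3.14, 3.14, 3.14, 3.14].

## Interface

Orientations are given as a unit quaternion [x, y, z, w].
In Python, from rig import get_obs, camera, hand_in gives the robot as it stands.
- The arm moves only by the shell command python3 -m pendant 'ROWS' [FORCE]. ROWS is JSON, a list that holds one entry, the list of rows, each a list of 7 numbers: the shift along the tool's x, y, z in m, then the turn, a rotation vector about the tool's x, y, z in degrees, then the opening, from 0 (shut) to 1 (fully open). In form: [[[x, y, z, ax, ay, az, fingers], ...]]. A call has exactly 5 rows; each row shifts and turns the commanded pose from where the row before left it, along the tool's axes as they then stand; what a row does not reach is not made up. A row lasts 1/8 s, in which the tool goes at most 62.5 mm and 10.7 degrees, less where a joint would pass 70% of its speed; a pose out of reach is approached as far as the arm can. A call with a gripper value outside its range is refused whole. The fingers move at their own pace and stop on an object; FORCE is the grip in N (left out, the last holds). Time passes only in rows, so rows that do not move let the fingers close, or fill a call up. It gives the time, the measured TCP pose, the force, the opening and the grip force at its end, in the units of the state.
- get_obs(): the state, without advancing time (a new reading comes with each control period).
- camera(name): name is "scene" or "top"; returns a dict with "img" (420x560x3 uint8, red, green, blue), "intrinsics" (3x3 intrinsics, pixels), "k1" (the pictures are not rectified: a ray, as slopes to the right and down, at radius r is drawn at 1 + k1 r^2 times it, then the intrinsics apply), "R" (3x3) and "t" (3): a world point X has camera coordinates R X + t. Camera axes: x right, y down, z forward; pixel columns grow to the right and rows downward; lengths in m; the calibration is good to about 2 mm. A picture is of the moment at which its call begins. There is no depth.
- hand_in(): hands the job in; it is judged then, once.
The state is a dict: "time": time; "q": joint angles; "joint_velocities": joint speeds; "joint_torque": joint torques, N m; "position": TCP position; "tool_rot": TCP orientation; "ft_force": force on the tool from outside, world axes, zero at the start; "moment": the same for the moment, N m; "grip_width": finger opening in m; "grip_force": force on a finger pad.
Only numpy, scipy, OpenCV 4.12 (cv2) and the standard library are available. Lean on these libraries where they do the work, as an engineer would, in place of code of your own. Each camera call takes 0.05 s, during which the arm holds its last target. There are 200 camera calls.

## Task

Two sample bays stand on the bench, each with a gauge pin and, along its front, a label rail: find the bay whose pin the steel sleeve slides onto, slide the sleeve down that pin until it sits on the base plate, and let go of it. Then take the label holder by its finger tab out of the wooden stand and push it upright down into the label rail of that same bay, behind the front lip, against the sprung clip until it is fully home. Finish while still holding the label holder pressed home (do not let go: the clip would push it back up), and leave the tin, pliers and spanner where they lie.

Things in the scene. Friction and masses are not known exactly. Their poses are not given: they have to be found in the camera images.
- sleeve: Plain steel sleeve, outside diameter 34 mm, bore 19 mm through, 30 mm high, standing upright on the bench. Origin: centre of its underside; z along the bore.
- bay_slim: Sample bay fixed to the bench: grey base plate 120 (x) x 110 (y) x 8 mm thick, with an upright gauge pin of 16 mm diameter towards its rear and a steel label rail along its front edge. Origin: centre of its underside; x points to its rear, y along the rail, z up; yawed up to 0.25 rad. The sleeve's 19 mm bore passes over this pin.
- bay_stout: Sample bay fixed to the bench: grey base plate 120 (x) x 110 (y) x 8 mm thick, with an upright gauge pin of 24 mm diameter towards its rear and a steel label rail along its front edge. Origin: centre of its underside; x points to its rear, y along the rail, z up; yawed up to 0.25 rad. The pin is too thick for the sleeve.
- pin_slim (a point): Foot of the gauge pin of bay_slim, on the pin's axis at the top of the base plate (z = 8 mm; 25 mm behind the bay's origin). Pin diameter 16 mm, 36 mm tall, its last 9 mm tapered by 5 mm in radius. Axes as the bay's.
- slot_slim (a point): Middle of the rail slot of bay_slim, at z = 13 mm where the clip bar's top ends when pressed fully (21 mm when free); 46.5 mm before the bay's origin. Axes as the bay's. Slot 9 mm wide in x between front lip (top at z = 38 mm) and back wall (z = 48), both flared over the top 10 mm; 84 mm long in y between end cheeks (tops at z = 28). The holder's lower edge is here when home.
- pin_stout (a point): Foot of the gauge pin of bay_stout, on the pin's axis at the top of the base plate (z = 8 mm; 25 mm behind the bay's origin). Pin diameter 24 mm, 36 mm tall, its last 9 mm tapered by 5 mm in radius. Axes as the bay's.
- slot_stout (a point): Middle of the rail slot of bay_stout, at z = 13 mm where the clip bar's top ends when pressed fully (21 mm when free); 46.5 mm before the bay's origin. Axes as the bay's. Slot 9 mm wide in x between front lip (top at z = 38 mm) and back wall (z = 48), both flared over the top 10 mm; 84 mm long in y between end cheeks (tops at z = 28). The holder's lower edge is here when home.
- clip_slim (a joint): Travel of the sprung clip bar in the rail slot of bay_slim, m: 0 free (up), 0.008 fully pressed down against its stop. It pushes up with about 4.8 N at 0, rising evenly to about 9.6 N at 0.008, and springs back when let go.
- clip_stout (a joint): Travel of the sprung clip bar in the rail slot of bay_stout, m: 0 free (up), 0.008 fully pressed down against its stop. It pushes up with about 4.8 N at 0, rising evenly to about 9.6 N at 0.008, and springs back when let go.
- holder: Label holder: upright aluminium plate, blank white card on both faces, 6 mm thick (its x), 78 mm wide (its y), 55 mm high, its lowest 5 mm thinned to 3.5 mm as a foot; on top a ribbed grey finger tab 10 mm thick (x), 32 mm wide (y), 25 mm high. In all 80 mm high, about 60 g. Origin: middle of the bottom edge; z up. Both faces alike. Stands loosely in the stand's groove.
- stand: Wooden stand fixed to the bench, 70 x 110 mm, 27 mm high, with a groove 10 mm wide (x) and 86 mm long (y) along its middle, whose floor is 10 mm above the bench. Origin: centre of underside.
- tin_round: Bystander: round tin with a lid, 66 mm across, 36 mm high, standing on the bench. Origin: centre of its underside.
- pliers_flat: Bystander: flat-nosed pliers, 166 mm long, 45 wide, 13 high, lying on the bench along their own y. Origin: centre of underside.
- spanner: Bystander: small open spanner, 133 mm long, 25 wide, 8 high, lying on the bench along its own y. Origin: centre of underside.
Mind the look-alikes: they are no part of the job. Several things have the shape of the holder; the one meant has the colours described above.

How it is judged:
By the outcome, as a careful person would: the job done as asked, in the order asked, and still so for the second after the job is handed in, while the arm keeps its last pose, push and grip.
It also fails if it takes over 54 s, if anything falls off the work surface, if the arm or the gripper's body presses on something with over 40 N, if the wrist force passes 120 N, or if a joint passes its speed limit or range.

## Working session

There is one attempt and no reset: what is moved stays moved. The work goes in short steps, Python scripts to look and compute and a shell command to move; the robot and the scene stay as the last step left them, time stands still between calls to the robot, and variables do not carry over. Pictures are saved under pics/ and viewed, at most 10 in all, crops included, and the job is handed in when it is done.

```bash
ls; mkdir -p pics
python3 - <<'E'
from rig import get_obs, camera
import cv2,numpy as np,pickle
print(get_obs())
for n in("scene","top"):
    c=camera(n); pickle.dump(c,open(f"{n}.pkl","wb")); cv2.imwrite(f"pics/{n}0.png",c["img"][:,:,::-1])
    print(n,c["intrinsics"],c["k1"],c["R"],c["t"],-np.array(c["R"]).T@c["t"])
E
```

```text
pics
{'time': 0.0, 'q': array([-1.33450787e+00,  5.28452317e-01,  1.43394043e+00, -1.62488371e-05,
        1.18138258e+00, -1.78499607e-01]), 'joint_velocities': array([ 0.00080302, -0.00049197, -0.00024309, -0.00037537, -0.00030347,
       -0.00036871]), 'joint_torque': array([ 1.36180770e-03, -4.40034699e+01, -1.76591152e+01,  6.33395906e-02,
        5.82154433e-02, -1.63221152e-04]), 'position': array([ 0.25172258, -0.57127255,  0.23256799]), 'tool_rot': array([ 9.78569613e-01,  2.05913383e-01, -3.90388463e-05, -1.09066530e-03]), 'ft_force': array([ 0.41743935, -0.04827889, -0.34874392]), 'moment': array([-0.00657859,  0.01095003,  0.00131635]), 'grip_force': 0.0, 'grip_width': 0.08676035103151532}
scene [[411.38478832   0.         278.99423141]
 [  0.         411.38478832 204.91804243]
 [  0.           0.           1.        ]] -0.034031718309829324 [[-0.82374668 -0.56692924 -0.00571354]
 [-0.36132467  0.53271635 -0.76528281]
 [ 0.4369049  -0.62833473 -0.64366884]] [0.42588246 0.23488538 0.8426878 ] [0.06751472 0.64580794 0.72459892]
top [[403.97718833   0.         279.17230434]
 [  0.         403.97718833 205.09064498]
 [  0.           0.           1.        ]] -0.09685508489591892 [[-0.01082916 -0.99964748  0.0242413 ]
 [-0.9977782   0.00920881 -0.06598374]
 [ 0.06573725 -0.02490199 -0.99752619]] [-0.00978693  0.55200319  1.0236288 ] [0.48338022 0.01062362 1.05775702]
```

View pics/scene0.png

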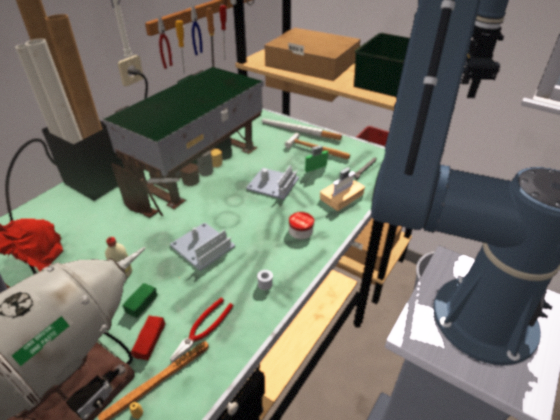

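View pics/top0.png

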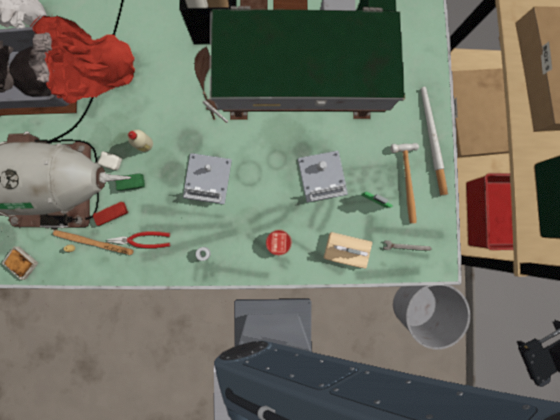

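Top view: the sleeve is at (202,255), with a bay at (207,178) and another at (321,178). The stand is at (349,250) with a light-coloured holder in it. The tin is at (278,243), pliers at (148,240), spanner at (405,246). Candidates for the holder are the plate in the stand (349,250), an upright green plate (376,200), and red (110,214) and green (128,182) plates lying flat. Enlarged crops next.

Run:
```python
import cv2,numpy as np
t=cv2.imread("pics/top0.png");s=cv2.imread("pics/scene0.png")
f=lambda im,x,y,w,h:cv2.resize(im[y:y+h,x:x+w],(400,300),interpolation=cv2.INTER_CUBIC)
cv2.imwrite("pics/crops.png",np.vstack([np.hstack([f(t,170,145,80,60),f(t,285,145,80,60)]),np.hstack([f(t,310,220,80,60),f(s,290,145,100,75)])]))
cv2.imwrite("pics/crops2.png",np.vstack([np.hstack([f(s,160,210,80,60),f(s,235,155,80,60)]),np.hstack([f(t,182,240,40,30),f(s,245,260,40,30)])]))
```

```text
(no output)
```

View pics/crops.png

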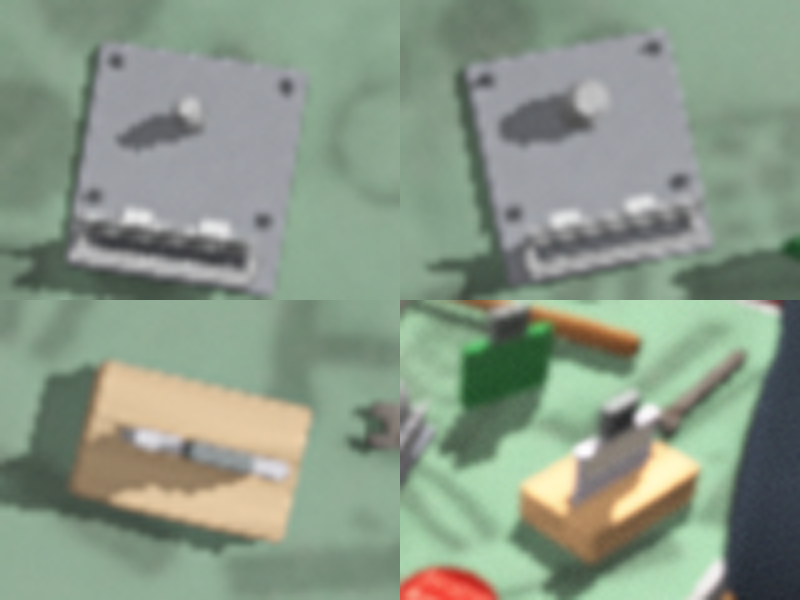

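View pics/crops2.png

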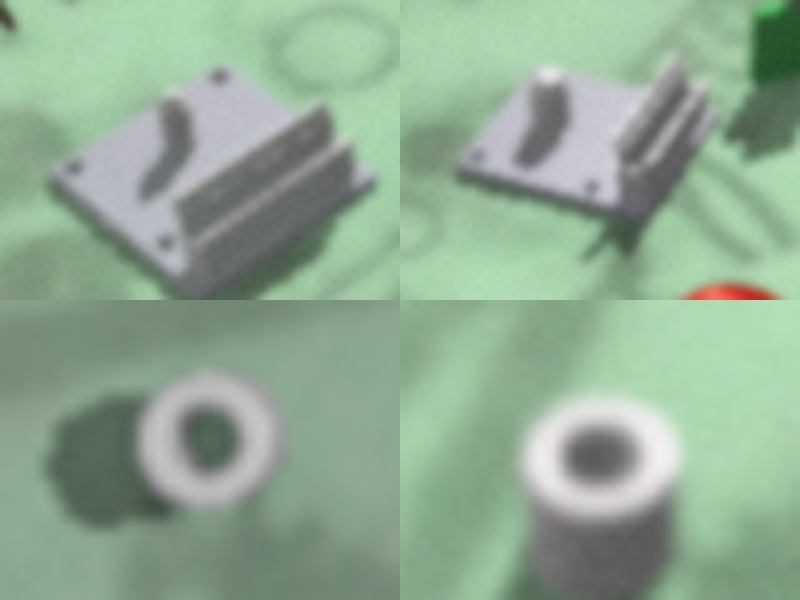

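The crops show the thin pin on the left bay (top ~(208,167), scene ~(195,229)), so that one is bay_slim. The right bay's pin is clearly thicker. The plate in the wooden stand at top (349,250) is white with a grey tab, so it is the holder; the others are green or red look-alikes. Now I measure.

```bash
cat > h.py <<'E'
import cv2,numpy as np
from rig import get_obs,camera
def shot(n,name=None):
    c=camera(n)
    if name: cv2.imwrite(f"pics/{name}.png",c["img"][:,:,::-1])
    return c
def ray(c,p):
    K=np.array(c["intrinsics"],float);R=np.array(c["R"]);d=np.array([c["k1"],0,0,0,0.])
    u=cv2.undistortPoints(np.array([[p]],float),K,d)[0,0]
    return -R.T@np.array(c["t"]),R.T@np.array([u[0],u[1],1])
def plane(c,p,z):
    o,d=ray(c,p);return o+d*(z-o[2])/d[2]
def tri(ca,pa,cb,pb):
    A=np.zeros((3,3));b=np.zeros(3);rs=[ray(ca,pa),ray(cb,pb)]
    for o,d in rs:
        d=d/np.linalg.norm(d);P=np.eye(3)-np.outer(d,d);A+=P;b+=P@o
    X=np.linalg.solve(A,b)
    return X,[np.linalg.norm(np.cross(X-o,d/np.linalg.norm(d)))*1e3 for o,d in rs]
def proj(c,X):
    R=np.array(c["R"]);return cv2.projectPoints(np.array([X],float),cv2.Rodrigues(R)[0],np.array(c["t"],float),np.array(c["intrinsics"],float),np.array([c["k1"],0,0,0,0.]))[0][0,0]
def blobs(c,roi,fn,S=8,amin=20):
    """contours (full-image px) of mask fn(hsv) in an upsampled roi x,y,w,h"""
    x,y,w,h=roi;im=cv2.resize(c["img"][y:y+h,x:x+w],None,fx=S,fy=S,interpolation=cv2.INTER_CUBIC)
    m=fn(cv2.cvtColor(im,cv2.COLOR_RGB2HSV).astype(int)).astype(np.uint8)
    cs,_=cv2.findContours(m,cv2.RETR_CCOMP,cv2.CHAIN_APPROX_NONE)
    return [(k.reshape(-1,2)+.5)/S-.5+[x,y] for k in sorted(cs,key=cv2.contourArea,reverse=True) if cv2.contourArea(k)>amin*S*S/10]
E
python3 - <<'E'
from h import *
import pickle
np.set_printoptions(precision=4,suppress=True)
T=pickle.load(open("top.pkl","rb"));S=pickle.load(open("scene.pkl","rb"))
el=lambda k:cv2.fitEllipse(k.astype(np.float32))
br=lambda h:(h[...,1]<45)&(h[...,2]>140)
print("sleeve")
for c,r in((T,(190,242,26,26)),(S,(250,264,30,26))):
    for k in blobs(c,r,br,amin=10):print(el(k))
print("pin")
for c,r,v in((T,(203,162,9,9),175),(S,(188,224,14,14),175)):
    x,y,w,h=r;print(c["img"][y:y+h,x:x+w].max(2))
gr=lambda h:(h[...,1]<55)
print("bay")
for r in((180,148,54,60),):
    k=blobs(T,r,gr)[0];a=cv2.approxPolyDP(k.astype(np.float32),2.5,True)[:,0];print(a)
    for p in a:print(plane(T,p,.008))
print("holder")
for c,r in((T,(328,240,48,26)),(S,(325,160,36,45))):
    for k in blobs(c,r,lambda h:(h[...,1]<60)&(h[...,2]>85),amin=10)[:4]:print(cv2.minAreaRect(k.astype(np.float32)),cv2.approxPolyDP(k.astype(np.float32),1.2,True)[:,0].tolist())
E
```

```text
sleeve
((202.45559692382812, 253.5275115966797), (26.614482879638672, 31.643341064453125), 73.99578857421875)
((202.40869140625, 253.41268920898438), (6.150096893310547, 7.161384582519531), 162.14080810546875)
((264.5009460449219, 276.66815185546875), (17.868572235107422, 18.601545333862305), 107.96490478515625)
((264.3322448730469, 275.1541748046875), (5.01108455657959, 6.439074993133545), 85.98002624511719)
pin
[[163 163 162 162 162 162 162 163 162]
 [163 163 161 162 163 163 163 163 163]
 [163 161 159 164 174 177 169 162 163]
 [161 154 152 175 193 195 182 162 160]
 [158 141 143 186 202 196 186 162 158]
 [145 123 127 171 190 186 180 161 156]
 [111 102  96 120 150 165 168 156 159]
 [ 99  95  88  93 119 141 147 146 157]
 [102 100  94  91 101 112 119 135 158]]
[[205 211 211 210 211 210 209 210 211 209 210 206 199 186]
 [204 206 206 206 207 210 208 204 205 203 204 198 193 177]
 [201 205 202 207 204 206 203 206 201 198 195 196 196 189]
 [200 196 198 197 202 205 208 203 198 193 198 194 197 197]
 [199 196 194 193 197 200 203 198 196 196 198 198 199 197]
 [193 190 184 181 181 177 174 174 18
[... 1619 characters left out ...]
1875, 180.0625], [359.1875, 183.5625], [353.0625, 186.6875], [350.1875, 193.1875], [360.4375, 186.8125], [360.4375, 159.5625], [338.4375, 159.5625], [337.9375, 160.9375]]
((354.3125, 200.4375), (12.25, 8.0), 0.0) [[360.4375, 196.6875], [348.1875, 204.4375], [360.4375, 204.4375], [360.4375, 200.4375], [356.0625, 201.1875], [360.4375, 199.0625]]
((344.4051818847656, 175.387939453125), (5.408377170562744, 9.168707847595215), 68.19859313964844) [[347.5625, 171.3125], [347.0625, 176.4375], [341.4375, 179.0625], [340.8125, 174.0625]]
((328.2441101074219, 190.3792266845703), (3.778048276901245, 8.093742370605469), 54.46232223510742) [[330.9375, 187.1875], [324.5625, 192.1875], [329.3125, 191.9375]]
```

Run:
```python
from h import *
import pickle
np.set_printoptions(precision=4,suppress=True)
T=pickle.load(open("top.pkl","rb"));S=pickle.load(open("scene.pkl","rb"))
print("sleeve top",tri(T,(202.41,253.41),S,(264.33,275.15)))
print("pin top",tri(T,(207.5,166.0),S,(194.0,228.8)), plane(T,(207.4,166),.044))
for c,pts in((T,[(200,180),(175,170),(240,190),(207,205)]),(S,[(200,245),(240,225),(180,265)])):
    for p in pts:print(c["img"][p[1],p[0]],end="")
vio=lambda c,roi:blobs(c,roi,lambda h:~((h[...,0]>45)&(h[...,0]<100)&(h[...,1]>28)))
for n,c,r in(("T",T,(176,146,60,64)),("S",S,(160,212,85,64))):
    k=vio(c,r)[0];hull=cv2.convexHull(k.astype(np.float32));a=cv2.approxPolyDP(hull,1.5,True)[:,0]
    print(n)
    for p in a:print(p,plane(c,p,.008))
```

```text
sleeve top (array([0.4306, 0.181 , 0.029 ]), [np.float64(0.41055130005708673), np.float64(0.4105513000571173)])
pin top (array([0.6521, 0.1667, 0.0392]), [np.float64(0.4050325166555516), np.float64(0.40503251665552836)]) [0.651  0.1659 0.044 ]
[157 161 166][116 134 117][143 170 148][79 97 83][182 183 188][169 210 172][134 166 136]T
[190.3125 152.4375] [0.6935 0.2167 0.008 ]
[231.0625 159.0625] [0.6748 0.1094 0.008 ]
[223.8125 203.6875] [0.5575 0.1284 0.008 ]
[182.4375 196.8125] [0.5765 0.2365 0.008 ]
S
[204.6875 222.6875] [0.6722 0.1126 0.008 ]
[223.8125 230.0625] [0.6134 0.1059 0.008 ]
[233.9375 245.5625] [0.5575 0.1338 0.008 ]
[200.0625 270.0625] [0.5721 0.238  0.008 ]
[180.1875 254.8125] [0.6438 0.2296 0.008 ]
[169.5625 243.4375] [0.6925 0.2172 0.008 ]
[193.3125 227.1875] [0.6848 0.1417 0.008 ]
```

```bash
python3 -m pendant '[[[0.0417,-0.045,0,0,0,0,1],[0.0417,-0.045,0,0,0,0,1],[0.0417,-0.045,0,0,0,0,1],[0.0417,-0.045,0,0,0,0,1],[0.0417,-0.045,0,0,0,0,1]]]' 20; python3 -m pendant '[[[0.0307,-0.05,0,0,0,0,1],[0.0307,-0.05,0,0,0,0,1],[0.0307,-0.05,0,0,0,0,1],[0.0307,-0.05,0,0,0,0,1],[0.0307,-0.05,0,0,0,0,1]]]'
cat >> h.py <<'E'
from scipy.spatial.transform import Rotation as Ro
def go(X,yaw=None):
    o=get_obs();R=Ro.from_quat(o["tool_rot"]);d=R.inv().apply(np.array(X)-o["position"])
    M=R.as_matrix();print("t",o["time"],"pos",o["position"].round(4),"yaw",np.degrees(np.arctan2(M[1,0],M[0,0])).round(2),"zax",M[:,2].round(4),"-> tool shift",d.round(4),"q6",o["q"][5].round(2))
    if yaw is not None: print("turn z deg",-(yaw-np.degrees(np.arctan2(M[1,0],M[0,0]))))
E
python3 -c "
from h import *
go((.4306,.181,.09))"
```

```text
time: 0.72
position: [0.3523, -0.28, 0.2334]
tool_rot: [0.979, 0.206, 0.0, -0.0]
ft_force: [0.7, 0.5, 0.9]
grip_width: 0.0869
grip_force: 0.0
time: 1.35
position: [0.3918, 0.0104, 0.2336]
tool_rot: [0.979, 0.206, 0.0, 0.0]
ft_force: [1.3, 0.2, 0.3]
grip_width: 0.0869
grip_force: 0.0
t 1.35 pos [0.3918 0.0104 0.2336] yaw 23.74 zax [ 5.e-04 -1.e-04 -1.e+00] -> tool shift [ 0.1042 -0.1406  0.1436] q6 0.9
```

```bash
python3 -m pendant '[[[0.021,-0.028,0.0285,0,0,0,1],[0.021,-0.028,0.0285,0,0,0,1],[0.021,-0.028,0.0285,0,0,0,1],[0.021,-0.028,0.029,0,0,0,1],[0.0202,-0.0286,0.029,0,0,0,1]]]' ; python3 -c "
from h import *
go((.4306,.181,.018))"
```

```text
time: 1.98
position: [0.4308, 0.1805, 0.0889]
tool_rot: [0.979, 0.206, 0.0, 0.0]
ft_force: [0.8, 0.6, 0.3]
grip_width: 0.087
grip_force: 0.0
t 1.975 pos [0.4308 0.1805 0.0889] yaw 23.77 zax [ 1.e-04 -0.e+00 -1.e+00] -> tool shift [ 0.0001 -0.0005  0.0709] q6 1.31
```

```bash
python3 -m pendant '[[[0,0,0.024,0,0,0,1],[0,0,0.024,0,0,0,1],[0,0,0.022,0,0,0,1],[0,0,0,0,0,0,0.3],[0,0,0,0,0,0,0.3]]]' 20; python3 -m pendant '[[[0,0,0,0,0,0,0.2],[0,0,0,0,0,0,0.2],[0,0,0,0,0,0,0.2],[0,0,-0.04,0,0,0,0.2],[0,0,-0.04,0,0,0,0.2]]]' 20; python3 -c "
from h import *
shot('top','grasp_t');shot('scene','grasp_s')
go((.651,.167,.1))"
```

```text
time: 2.6
position: [0.4307, 0.1793, 0.0204]
tool_rot: [0.979, 0.206, 0.0, 0.0]
ft_force: [-0.3, -0.1, 0.2]
grip_width: 0.0741
grip_force: 0.0
time: 3.22
position: [0.43, 0.1792, 0.1007]
tool_rot: [0.979, 0.206, -0.001, -0.0]
ft_force: [0.5, 0.2, -0.1]
grip_width: 0.025
grip_force: 0.0
t 3.325 pos [0.4328 0.1798 0.1033] yaw 23.78 zax [ 0.0078  0.0012 -1.    ] -> tool shift [0.1945 0.0997 0.005 ] q6 1.31
```

Run:
```python
from h import *
t=shot("top")["img"][:,:,::-1];s=shot("scene")["img"][:,:,::-1]
f=lambda im,x,y:cv2.resize(im[y:y+100,x:x+133],(399,300),interpolation=cv2.INTER_CUBIC)
cv2.imwrite("pics/g1.png",np.hstack([f(t,140,195),f(s,200,210)]))
print(get_obs()["grip_width"])
```

```text
0.018396205149064586
```

View pics/g1.png

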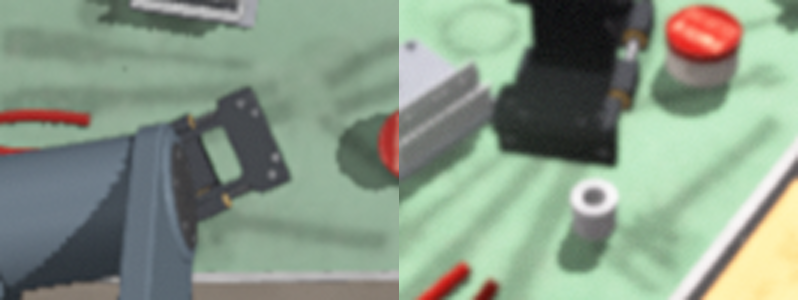

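The sleeve is still standing upright at scene ~(265,275): I lifted before the fingers had closed. I'll measure it again and give the fingers more time.

```bash
python3 -m pendant '[[[0,0,0,0,0,0,0.7],[0,0,0,0,0,0,0.7],[0,0,0,0,0,0,0.7],[0,0,0,0,0,0,0.7],[0,0,0,0,0,0,0.7]]]' 20;python3 - <<'E'
from h import *
S=shot("scene");T=shot("top")
print(proj(S,get_obs()["position"]),proj(T,get_obs()["position"]))
br=lambda h:(h[...,1]<45)&(h[...,2]>140)
for k in blobs(S,(250,264,30,26),br,amin=10):
    e=cv2.fitEllipse(k.astype(np.float32));print(e,plane(S,e[0],.03))
go((.4306,.181,.018))
E
```

```text
time: 4.05
position: [0.4304, 0.1793, 0.0999]
tool_rot: [0.979, 0.206, -0.0, -0.0]
ft_force: [0.2, 0.1, 0.4]
grip_width: 0.0577
grip_force: 0.0
[264.09201041 252.27977288] [198.08197095 254.92435193]
((266.7132263183594, 276.9901123046875), (19.423410415649414, 23.733539581298828), 71.00315856933594) [0.42311557 0.18320125 0.03      ]
((264.3172302246094, 275.148681640625), (4.432159423828125, 5.8015336990356445), 84.62702178955078) [0.43047073 0.18194921 0.03      ]
t 4.15 pos [0.4305 0.1793 0.1   ] yaw 23.77 zax [-1.e-04 -0.e+00 -1.e+00] -> tool shift [ 0.0008 -0.0015  0.082 ] q6 1.31
```

```bash
python3 -m pendant '[[[0.0008,-0.0015,0.035,0,0,0,0.7],[0,0,0.035,0,0,0,0.7],[0,0,0.012,0,0,0,0.7],[0,0,0,0,0,0,0.7],[0,0,0,0,0,0,0.2]]]' 25; python3 -m pendant '[[[0,0,0,0,0,0,0.2],[0,0,0,0,0,0,0.2],[0,0,0,0,0,0,0.2],[0,0,0,0,0,0,0.2],[0,0,0,0,0,0,0.2]]]' 25
```

```text
time: 4.78
position: [0.4313, 0.1811, 0.0189]
tool_rot: [0.979, 0.206, 0.001, 0.0]
ft_force: [0.4, -0.3, 0.2]
grip_width: 0.0569
grip_force: 0.0
time: 5.4
position: [0.4309, 0.1811, 0.0186]
tool_rot: [0.979, 0.206, 0.0, 0.0]
ft_force: [-0.5, -0.0, 5.9]
grip_width: 0.0326
grip_force: 25.0
```

```bash
python3 -m pendant '[[[0,0,-0.035,0,0,0,0.2],[0,0,-0.036,0,0,0,0.2],[0.033,0.0165,0,0,0,0,0.2],[0.033,0.0165,0,0,0,0,0.2],[0.033,0.0165,0,0,0,0,0.2]]]' 25; python3 -c "
from h import *
go((.651,.1672,.09))"
```

```text
time: 6.02
position: [0.5417, 0.1755, 0.0889]
tool_rot: [0.979, 0.206, -0.0, -0.0]
ft_force: [0.2, -0.1, -2.1]
grip_width: 0.0326
grip_force: 25.0
t 6.025 pos [0.5417 0.1755 0.0889] yaw 23.78 zax [-7.e-04 -1.e-04 -1.e+00] -> tool shift [ 0.0966  0.0517 -0.0011] q6 1.27
```

```bash
python3 -m pendant '[[[0.025,0.013,0,0,0,0,0.2],[0.025,0.013,0,0,0,0,0.2],[0.025,0.013,0,0,0,0,0.2],[0.0216,0.0127,0,0,0,0,0.2],[0,0,0,0,0,0,0.2]]]' 25
python3 - <<'E'
from h import *
go((.651,.1672,.026))
t=shot("top")["img"][:,:,::-1];s=shot("scene","ins_s")["img"][:,:,::-1]
f=lambda im,x,y:cv2.resize(im[y:y+75,x:x+100],(400,300),interpolation=cv2.INTER_CUBIC)
cv2.imwrite("pics/g2.png",np.hstack([f(t,160,135),f(s,150,180)]))
E
```

```text
time: 6.65
position: [0.6517, 0.1667, 0.0884]
tool_rot: [0.979, 0.205, 0.0, 0.0]
ft_force: [-0.8, -0.2, -1.3]
grip_width: 0.0326
grip_force: 25.0
t 6.65 pos [0.6517 0.1667 0.0884] yaw 23.72 zax [ 0.001  0.    -1.   ] -> tool shift [-0.0005 -0.0008  0.0624] q6 1.24
```

View pics/g2.png

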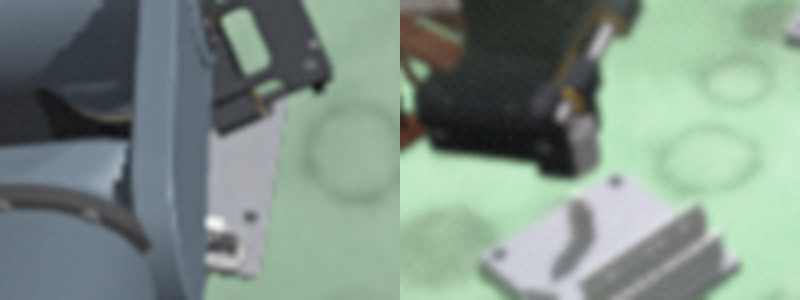

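Run:
```python
from h import *
import pickle
T=pickle.load(open("top.pkl","rb"));S=pickle.load(open("scene.pkl","rb"))
X=(.4309,.1811,.03)
bS=np.array([264.33,275.15])-proj(S,X);bT=np.array([202.41,253.41])-proj(T,X);print(bS,bT)
for z in(.044,.04,.035,.03,.02):print(z,proj(S,(.651,.167,z))+bS,proj(T,(.651,.167,z))+bT)
# pin body edges in the scene picture, per row, half level
g=S["img"][:,:,1].astype(float)
for r in range(229,236):
    row=g[r,187:203];lo=row.min();i=row.argmin();L=np.median(row[:3]);Rr=np.median(row[-3:])
    a=next(j for j in range(i,0,-1) if row[j-1]>(L+lo)/2);b=next(j for j in range(i,15) if row[j+1]>(Rr+lo)/2)
    fa=a-((L+lo)/2-row[a])/(row[a-1]-row[a]);fb=b+((Rr+lo)/2-row[b])/(row[b+1]-row[b]);print(r,187+fa,187+fb,187+(fa+fb)/2)
```

```text
[-0.05738645  0.33509598] [0.18085673 0.22101795]
0.044 [194.08783777 227.96473867] [207.16593142 166.23108386]
0.04 [194.31679558 229.16781304] [207.40712444 166.48619466]
0.035 [194.60140331 230.66290796] [207.70601837 166.80232804]
0.03 [194.88425935 232.14836665] [208.00206463 167.11544092]
0.02 [195.44477744 235.09072937] [208.58577462 167.73277585]
229 190.16666666666666 195.83333333333334 193.0
230 191.88888888888889 196.26470588235293 194.07679738562092
231 191.47727272727272 196.84375 194.16051136363637
232 191.67391304347825 197.35416666666666 194.51403985507247
233 191.77777777777777 197.65625 194.71701388888889
234 191.72413793103448 197.84375 194.78394396551724
235 192.07692307692307 197.94642857142858 195.01167582417582
```

```bash
python3 -m pendant '[[[0,0,0.012,0,0,0,0.2],[0,0,0.012,0,0,0,0.2],[0,0,0.008,0,0,0,0.2],[0,0,0.006,0,0,0,0.2],[0,0,0,0,0,0,0.2]]]' 25; python3 -c "
from h import *
go((.6517,.167,.026))"
```

```text
time: 7.38
position: [0.6501, 0.1673, 0.0504]
tool_rot: [0.979, 0.206, -0.0, -0.0]
ft_force: [-0.2, 0.3, -2.0]
grip_width: 0.0324
grip_force: 25.0
t 7.375 pos [0.6501 0.1673 0.0504] yaw 23.76 zax [-9.e-04  1.e-04 -1.e+00] -> tool shift [0.0013 0.001  0.0244] q6 1.24
```

```bash
python3 -m pendant '[[[0.0005,0.0003,0.008,0,0,0,0.2],[0,0,0.008,0,0,0,0.2],[0,0,0.005,0,0,0,0.2],[0,0,0.002,0,0,0,0.2],[0,0,0,0,0,0,0.2]]]' 25; python3 -c "
from h import *
go((.6517,.167,.026))"
```

```text
time: 8.0
position: [0.6509, 0.1672, 0.0278]
tool_rot: [0.979, 0.206, -0.0, -0.0]
ft_force: [0.2, 0.2, -0.8]
grip_width: 0.0324
grip_force: 25.0
t 8.0 pos [0.6509 0.1672 0.0278] yaw 23.77 zax [-3.e-04 -0.e+00 -1.e+00] -> tool shift [0.0007 0.0005 0.0018] q6 1.24
```

```bash
python3 -m pendant '[[[0,0,0.0015,0,0,0,0.2],[0,0,0.0005,0,0,0,0.2],[0,0,0,0,0,0,0.2],[0,0,0,0,0,0,0.62],[0,0,0,0,0,0,0.62]]]' 25; python3 -m pendant '[[[0,0,0,0,0,0,0.62],[0,0,0,0,0,0,0.62],[0,0,-0.012,0,0,0,0.62],[0,0,-0.04,0,0,0,0.62],[0,0,-0.05,0,0,0,0.62]]]' 25
```

```text
time: 8.62
position: [0.6511, 0.167, 0.026]
tool_rot: [0.979, 0.206, 0.0, 0.0]
ft_force: [0.7, 0.4, 0.5]
grip_width: 0.0452
grip_force: 0.0
time: 9.25
position: [0.6502, 0.167, 0.1286]
tool_rot: [0.979, 0.206, -0.001, -0.0]
ft_force: [0.5, -0.1, 0.6]
grip_width: 0.0541
grip_force: 0.0
```

The sleeve dropped free onto the plate with no force. Next, measure the holder in the stored views.

Run:
```python
from h import *
import pickle
np.set_printoptions(precision=4,suppress=True,linewidth=200)
T=pickle.load(open("top.pkl","rb"));S=pickle.load(open("scene.pkl","rb"))
# sleeve now
S2=shot("scene")
br=lambda h:(h[...,1]<40)&(h[...,2]>200)
x,y,w,h=342,244,24,14
print(T["img"][y:y+h,x:x+w].max(2));print((T["img"][y:y+h,x:x+w].max(2).astype(int)-T["img"][y:y+h,x:x+w].min(2)))
x,y,w,h=328,165,34,36
print(S["img"][y:y+h,x:x+w,2])
wood=lambda h:(h[...,0]<25)&(h[...,1]>60)
k=max(blobs(T,(318,225,62,50),wood),key=len);r=cv2.minAreaRect(k.astype(np.float32));print(r);b=cv2.boxPoints(r)
for p in b:print(p,plane(T,p,.027))
print(plane(T,r[0],.027))
```

```text
[[223 223 223 223 223 224 225 225 227 227 227 228 227 228 228 227 227 227 227 226 226 225 225 225]
 [219 220 219 222 224 225 225 225 226 226 226 227 228 228 228 228 229 229 228 228 227 227 226 226]
 [207 206 211 218 221 221 221 222 223 225 226 226 227 227 227 228 229 229 229 229 229 229 228 229]
 [205 203 207 208 199 189 190 200 208 214 220 223 223 225 227 227 227 228 228 228 229 230 230 229]
 [196 192 192 183 153 123 135 162 177 185 192 203 209 216 220 223 223 224 224 225 226 227 227 227]
 [155 152 156 151 117  88 120 149 156 154 157 171 180 186 192 201 205 210 214 216 219 220 219 221]
 [136 138 142 134 103  89 126 150 154 153 151 155 156 155 158 170 176 181 190 201 206 207 209 211]
 [139 144 146 138 117 102 117 138 148 151 150 150 154 154 154 156 159 159 175 193 195 192 196 203]
 [144 145 145 142 135 130 129 131 133 130 128 137 146 152 150 151 153 158 179 203 209 207 208 208]
 [146 147 144 145 143 143 142 138 136 133 131 129 133 128 127 136 144 151 178 210 219 219 221 219]
 [150 150 148 148 147 147 146 143 143 143 142 138 136 132 128 127 131 146 175 195 197 202 212 221]
 [152 150 1
[... 1144 characters left out ...]
50 50 49 50 49 50 52 57 54 45 34 18 12 11]
 [50 50 50 51 50 50 50 50 50 49 50 53 55 54 57 61 63 64 65 64 63 59 52 44]
 [55 52 53 54 53 50 50 52 54 54 56 61 62 62 63 63 63 64 64 64 65 65 63 63]]
[[179 183 182 ... 174 177 177]
 [180 182 182 ... 176 175 174]
 [182 181 180 ... 171 170 164]
 ...
 [103 116 123 ...  86  88  99]
 [ 86  90  97 ...  89  91 108]
 [ 83  81  88 ...  96 106 127]]
((347.24139404296875, 250.13931274414062), (43.819740295410156, 28.071208953857422), 13.040759086608887)
[322.7295 258.8691] [ 0.4129 -0.1247  0.027 ]
[329.0636 231.5219] [ 0.4823 -0.1421  0.027 ]
[371.7533 241.4095] [ 0.4555 -0.2523  0.027 ]
[365.4192 268.7568] [ 0.3858 -0.2344  0.027 ]
[ 0.4341 -0.1881  0.027 ]
```

Run:
```python
from h import *
import pickle
np.set_printoptions(precision=4,suppress=True,linewidth=200)
T=pickle.load(open("top.pkl","rb"));S=pickle.load(open("scene.pkl","rb"))
print(plane(T,(353.9,251.2),.09))
yw=np.radians(-14);c=plane(T,(353.9,251.2),.09)
for dy in(-.016,.016):
  for dx in(-.005,.005):
    X=c+[np.cos(yw)*dx-np.sin(yw)*dy,np.sin(yw)*dx+np.cos(yw)*dy,0];print(dx,dy,proj(S,X),proj(T,X))
print(S["img"][164:184,336:358,1])
```

```text
[ 0.4344 -0.1921  0.09  ]
-0.005 -0.016 [350.5989 168.4221] [359.8448 254.7364]
0.005 -0.016 [347.7707 166.8292] [360.759 250.678]
-0.005 0.016 [342.5957 173.0777] [347.0216 251.7205]
0.005 0.016 [339.7664 171.4366] [347.9446 247.6572]
[[221 218 215 211 210 209 207 194 184 175 180 186 194 191 183 177 174 172 171 177 180 187]
 [220 221 218 218 217 217 215 212 208 202 198 194 190 179 176 172 171 173 178 183 189 198]
 [221 217 218 218 216 216 214 214 212 207 200 194 188 178 169 172 173 177 182 191 200 207]
 [219 216 217 216 217 214 214 211 206 203 204 202 196 183 174 175 175 185 192 201 207 210]
 [215 216 216 214 213 212 209 206 203 205 210 209 201 185 177 184 190 193 201 207 210 209]
 [213 211 211 212 209 208 207 211 210 214 211 203 186 169 173 188 199 205 207 210 212 207]
 [210 209 206 203 203 205 206 213 210 207 191 167 142 142 173 203 213 214 212 206 201 189]
 [204 201 198 192 187 195 201 206 194 170 144 111 104 137 192 227 235 231 214 196 178 161]
 [202 198 188 171 160 163 172 168 147 115  91  72  96 162 221 243 246 240 218 180 153 133]
 [197 187 174 150 125 118 119 107  89  69  54
[... 256 characters left out ...]
7  56  45  46  57  76 113 156 167 155 132 115  99  89  95 103]
 [161 156 144 124  95  75  62  55  57  65  79  96 110 130 134 131 127 120 106  87  82  86]
 [159 161 157 134 100  80  66  67  79  91 106 114 122 125 127 130 132 133 125 101  78  79]
 [175 187 184 157 119  92  83  90 101 116 120 124 128 128 129 129 138 152 149 124 103 112]
 [220 225 209 169 129 108 103 107 120 125 127 127 129 128 129 128 146 171 178 161 146 157]
 [246 240 214 164 132 118 120 121 127 130 129 129 129 128 130 130 150 187 205 202 192 194]
 [251 243 204 152 131 125 127 126 130 128 130 127 131 126 125 131 155 195 220 225 219 223]
 [239 225 181 139 131 130 127 131 127 132 130 126 124 122 122 124 155 194 225 232 235 237]]
```

```bash
python3 -m pendant '[[[-0.0467,0.0329,-0.006,0,0,0,0.5],[-0.0467,0.0329,-0.006,0,0,0,0.5],[-0.0467,0.0329,-0.006,0,0,0,0.5],[-0.0467,0.0329,-0.006,0,0,0,0.5],[-0.0467,0.0329,-0.006,0,0,0,0.5]]]'; python3 -m pendant '[[[0,0,0,0,0,-10.45,0.5],[0,0,0,0,0,-10.45,0.5],[0,0,0,0,0,-10.45,0.5],[0,0,0,0,0,-10.45,0.5],[0,0,0,0,0,-10.45,0.5]]]'
python3 - <<'E'
from h import *
go((.434,-.192,.12),76)
import pickle
S=shot("scene","after"); s=S["img"][:,:,::-1]
pickle.dump(S,open("scene2.pkl","wb"));pickle.dump(shot("top"),open("top2.pkl","wb"))
cv2.imwrite("pics/g3.png",np.hstack([cv2.resize(s[215:275,155:235],(400,300),interpolation=cv2.INTER_CUBIC),cv2.resize(pickle.load(open("top2.pkl","rb"))["img"][145:205,170:250,::-1],(400,300),interpolation=cv2.INTER_CUBIC)]))
E
```

```text
time: 9.93
position: [0.5031, -0.0791, 0.1592]
tool_rot: [0.979, 0.206, 0.001, 0.001]
ft_force: [0.3, -0.4, 1.8]
grip_width: 0.0432
grip_force: 0.0
time: 10.55
position: [0.5039, -0.0777, 0.1589]
tool_rot: [0.786, 0.618, 0.0, 0.001]
ft_force: [-0.9, 0.4, 0.1]
grip_width: 0.0435
grip_force: 0.0
t 10.55 pos [ 0.5039 -0.0777  0.1589] yaw 76.36 zax [ 1.5e-03 -6.0e-04 -1.0e+00] -> tool shift [-0.1276 -0.041   0.0388] q6 -0.13
turn z deg 0.35880647452194125
```

View pics/g3.png

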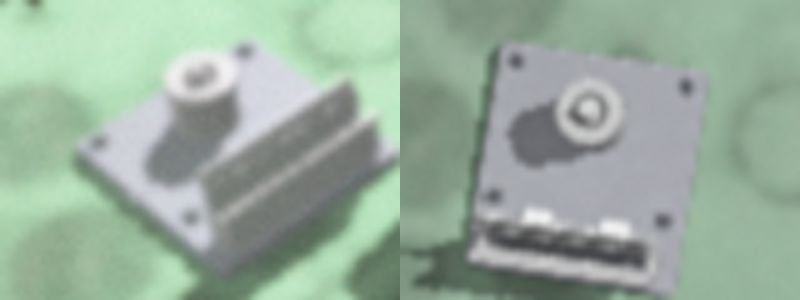

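The sleeve sits on the slim pin's plate, with the pin tip visible in its bore (scene ~(196,231), top ~(208,167)). Next is the holder.

```bash
python3 -m pendant '[[[-0.032,-0.0103,0.01,0,0,0,0.5],[-0.032,-0.0103,0.01,0,0,0,0.5],[-0.032,-0.0103,0.01,0,0,0,0.5],[-0.0316,-0.0101,0.0088,0,0,0.35,0.5],[0,0,0,0,0,0,0.5]]]'; python3 -c "
from h import *
go((.434,-.192,.071),76)"
```

```text
time: 11.28
position: [0.4323, -0.1929, 0.1192]
tool_rot: [0.792, 0.611, -0.0, -0.0]
ft_force: [0.6, 0.2, -0.7]
grip_width: 0.0432
grip_force: 0.0
t 11.275 pos [ 0.4323 -0.1929  0.1192] yaw 75.29 zax [-2.e-04  1.e-04 -1.e+00] -> tool shift [0.0013 0.0015 0.0482] q6 -0.4
turn z deg -0.7053437308320554
```

```bash
python3 -m pendant '[[[0.0013,0.0012,0.016,0,0,-0.5,0.5],[0,0,0.02,0,0,0,0.5],[0,0,0.012,0,0,0,0.5],[0,0,0,0,0,0,0.5],[0,0,0,0,0,0,0]]]' 50;python3 -m pendant '[[[0,0,0,0,0,0,0],[0,0,0,0,0,0,0],[0,0,0,0,0,0,0],[0,0,0,0,0,0,0],[0,0,0,0,0,0,0]]]' 50; python3 -c "
from h import *
go((.434,-.192,.071),76)"
```

```text
time: 11.9
position: [0.4349, -0.1904, 0.0717]
tool_rot: [0.787, 0.617, 0.0, 0.0]
ft_force: [-0.9, -0.4, -0.5]
grip_width: 0.039
grip_force: 0.0
time: 12.52
position: [0.4345, -0.1906, 0.0715]
tool_rot: [0.787, 0.617, 0.0, 0.0]
ft_force: [0.4, -1.0, 2.1]
grip_width: 0.0096
grip_force: 50.0
t 12.525 pos [ 0.4345 -0.1906  0.0715] yaw 76.16 zax [ 3.e-04 -3.e-04 -1.e+00] -> tool shift [-0.0015 -0.0002  0.0005] q6 -0.41
turn z deg 0.16248123879564957
```

```bash
python3 -m pendant '[[[0,0,-0.03,0,0,0,0],[0,0,-0.03,0,0,0,0],[0,0,-0.025,0,0,0,0],[0.03,0.005,0,0,0,0,0],[0.048,0.0065,0,0,0,0,0]]]' 50;python3 -m pendant '[[[0.05,0.0065,0,0,0,0,0],[0.05,0.0065,0,0,0,0,0],[0.05,0.0065,0,0,0,0,0],[0.05,0.0065,0,0,0,0,0],[0.05,0.0065,0,0,0,0,0]]]' 50; python3 -c "
from h import *
go((.5805,.1792,.155),80.2)"
```

```text
time: 13.15
position: [0.4649, -0.1179, 0.1566]
tool_rot: [0.788, 0.616, 0.0, 0.001]
ft_force: [0.8, -0.2, -0.4]
grip_width: 0.0097
grip_force: 50.0
time: 13.78
position: [0.5557, 0.1191, 0.1559]
tool_rot: [0.787, 0.617, -0.0, -0.0]
ft_force: [0.4, -0.2, -1.0]
grip_width: 0.0096
grip_force: 50.0
t 13.775 pos [0.5557 0.1191 0.1559] yaw 76.17 zax [-8.e-04 -1.e-04 -1.e+00] -> tool shift [0.0643 0.0098 0.0008] q6 0.26
turn z deg -4.025478200203793
```

```bash
python3 -m pendant '[[[0.032,0.005,0,0,0,0,0],[0.032,0.005,0,0,0,0,0],[0,0,0,0,0,-4.0,0],[0,0,0.02,0,0,0,0],[0,0,0,0,0,0,0]]]' 50
python3 - <<'E'
from h import *
import pickle
go((.5805,.1792,.115),80.2)
c=shot("scene");pickle.dump(c,open("scene3.pkl","wb"));s=c["img"][:,:,::-1]
t=shot("top");pickle.dump(t,open("top3.pkl","wb"));t=t["img"][:,:,::-1]
cv2.imwrite("pics/g4.png",np.hstack([cv2.resize(s[190:280,155:275],(400,300),interpolation=cv2.INTER_CUBIC),cv2.resize(t[135:225,150:270],(400,300),interpolation=cv2.INTER_CUBIC)]))
E
```

```text
time: 14.4
position: [0.5788, 0.1772, 0.1345]
tool_rot: [0.765, 0.644, -0.002, -0.001]
ft_force: [-0.3, -0.2, 0.0]
grip_width: 0.0098
grip_force: 50.0
t 14.4 pos [0.5788 0.1772 0.1345] yaw 80.18 zax [-4.9e-03 -5.0e-04 -1.0e+00] -> tool shift [0.0023 0.0014 0.0195] q6 0.28
turn z deg -0.021632859001911697
```

View pics/g4.png

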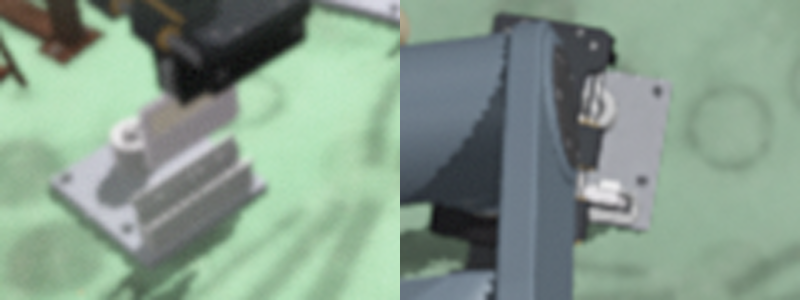

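Scene view: the holder's lower edge runs from ~(199,240) to ~(226,225), above a rail whose back-wall top runs ~(194,248) to (226,231). I'll refine this numerically along the rail direction.

Run:
```python
from h import *
import pickle
np.set_printoptions(precision=4,suppress=True)
S=pickle.load(open("scene3.pkl","rb"));T=pickle.load(open("top.pkl","rb"));S0=pickle.load(open("scene.pkl","rb"))
yw=-.171;ey=np.array([-np.sin(yw),np.cos(yw)]);ex=np.array([np.cos(yw),np.sin(yw)])
slot=np.array([.5805,.1792])
def rel(X):return (ex@(X[:2]-slot)*1e3).round(1),(ey@(X[:2]-slot)*1e3).round(1)
for nm,c,p,z in(("hold L",S,(199,240),.073),("hold R",S,(226,225),.073),("back L",S,(194.4,248),.048),("back R",S,(225.9,230.9),.048)):print(nm,rel(plane(c,p,z)))
# expected pixels: holder corners (if centred on TCP) and rail back-wall top ends
o=get_obs()["position"]
for s in(-.039,.039):
    for z in(-.0615,-.0065):X=np.r_[o[:2]+ey*s,o[2]+z];print("holder",s,z,proj(S,X))
for s in(-.042,.042):print("slot end",s,proj(S0,np.r_[slot+ey*s,.028]),"T",proj(T,np.r_[slot+ey*s,.028]),proj(T,np.r_[slot+ey*s,.021]))
# edge positions of holder face along rows in scene: green channel minus blue (bench green)
d=S["img"][:,:,1].astype(int)-S["img"][:,:,2]
for r in(222,226,230,234,238):print(r,d[r,192:230])
# dark slot in the stored top picture
dk=lambda h:h[...,2]<95
for k in blobs(T,(184,184,44,20),dk,amin=20):
    rr=cv2.minAreaRect(k.astype(np.float32));print(rr,rel(plane(T,rr[0],.021)),rel(plane(T,rr[0],.045)))
```

```text
hold L (np.float64(2.9), np.float64(32.7))
hold R (np.float64(-2.7), np.float64(-41.4))
back L (np.float64(12.3), np.float64(42.8))
back R (np.float64(3.9), np.float64(-43.7))
holder -0.039 -0.0615 [225.0232 223.9785]
holder -0.039 -0.0065 [222.8113 205.9579]
holder 0.039 -0.0615 [198.1207 241.0595]
holder 0.039 -0.0065 [194.7145 222.8757]
slot end -0.042 [227.1391 238.0615] T [219.2605 197.0071] [219.5964 197.2409]
slot end 0.042 [199.1125 256.5894] T [186.995  191.7495] [187.5445 192.0178]
222 [37 39 38 36 25 15  4  1 -3 -3 -3  2  8 10 11 10 12 11 12  9 10  8  7  3
 -1 -3 -5 -5 -5 -4 -3 -3 -5  3 14 29 35 39]
226 [ 9  7  4  4  3 -2 -2 -1  6  8 14 15 13 11 12 10  6  2  2 -2 -3 -5 -3 -6
 -4 -5 -5 -4 -6 -1  2  9 19 25 32 34 38 36]
230 [-1 -1 -1 -2 -3 -2 -4 -3  0  2  4  2  1 -2 -1 -1 -4 -2 -6 -3 -3 -4 -5 -3
 -2  4 14 24 27 27 25 22 20 26 35 37 38 39]
234 [ -4  -1   0  -1  -3  -2  -2  -4  -1  -5  -2  -3  -1  -3  -3  -3  -3  -3
  -6  -6  -7 -10 -10  -9  -8  -6  -3   0   3   2   2  -1   1   9  22  34
  37  37]
238 [  0   2   0   2   3   1  -1   0  -2  -1  -2  -2  -5  -4  -7 -11  -9  -9
  -7  -5  -4  -1   1   0   1   0   1   2   3   1  -2   0  -2   2   4   7
  13  13]
((202.63153076171875, 193.6432342529297), (31.45647430419922, 4.2609477043151855), 8.388688087463379) (np.float64(2.1), np.float64(2.8)) (np.float64(0.5), np.float64(-1.5))
((197.561767578125, 201.83901977539062), (28.8245792388916, 5.070551872253418), 7.275004863739014) (np.float64(-20.8), np.float64(12.0)) (np.float64(-21.9), np.float64(7.5))
```

```bash
python3 -m pendant '[[[0,0,0,0,0,0,0],[0,0,0,0,0,0,0],[0,0,0,0,0,0,0],[0,0,0,0,0,0,0],[0,0,0,0,0,0,0]]]' 55; python3 -c "
from h import *
go((.581,.180,.108),80.2)"
```

```text
time: 15.12
position: [0.5806, 0.1773, 0.1363]
tool_rot: [0.765, 0.644, 0.0, 0.0]
ft_force: [-0.5, -0.3, -1.0]
grip_width: 0.0094
grip_force: 55.0
t 15.125 pos [0.5806 0.1773 0.1363] yaw 80.17 zax [ 0.  0. -1.] -> tool shift [ 0.0028 -0.0001  0.0283] q6 0.28
turn z deg -0.034281420527307205
```

```bash
python3 -m pendant '[[[0.0028,0,0.008,0,0,0,0],[0,0,0.01,0,0,0,0],[0,0,0.01,0,0,0,0],[0,0,0.006,0,0,0,0],[0,0,0,0,0,0,0]]]' 55; python3 -m pendant '[[[0,0,0.003,0,0,0,0],[0,0,0.003,0,0,0,0],[0,0,0.003,0,0,0,0],[0,0,0,0,0,0,0],[0,0,0,0,0,0,0]]]' 55; python3 -c "
from h import *
go((.581,.180,.0745),80.2);print(get_obs()['moment'])"
```

```text
time: 15.75
position: [0.5806, 0.1799, 0.1014]
tool_rot: [0.765, 0.644, -0.001, -0.0]
ft_force: [0.3, 0.8, -0.8]
grip_width: 0.01
grip_force: 55.0
time: 16.38
position: [0.5815, 0.1799, 0.0961]
tool_rot: [0.765, 0.644, 0.001, 0.001]
ft_force: [-3.3, -1.4, 13.5]
grip_width: 0.0093
grip_force: 55.0
t 16.375 pos [0.5815 0.1799 0.0961] yaw 80.19 zax [ 1.8e-03 -1.0e-04 -1.0e+00] -> tool shift [-0.     -0.0006  0.0216] q6 0.29
turn z deg -0.01105754668174086
[-0.11392884  0.61277399  0.02074673]
```

Run:
```python
from h import *
import pickle
np.set_printoptions(precision=2,suppress=True)
c=shot("scene");pickle.dump(c,open("scene4.pkl","wb"));t=shot("top");pickle.dump(t,open("top4.pkl","wb"))
s=c["img"][:,:,::-1];t=t["img"][:,:,::-1]
cv2.imwrite("pics/g5.png",np.hstack([cv2.resize(s[205:270,180:245],(500,500),interpolation=cv2.INTER_CUBIC),cv2.resize(t[165:213,205:234],(300,500),interpolation=cv2.INTER_CUBIC)]))
o=get_obs();print(o["position"],o["ft_force"])
yw=-.171;ey=np.array([-np.sin(yw),np.cos(yw),0]);ex=np.array([np.cos(yw),np.sin(yw),0])
sl=np.array([.5805,.1792,0])
for nm,b,z in(("lip top outer?",-.0045,.038),("back top",.0045,.048)):
    for y in(-.042,.042):print(nm,y,(proj(c,sl+ex*b+ey*y+[0,0,z])-[180,205]+.5)*500/65)
for y in(-.04,.038):
    for z in(-.0065,-.0235):print("holder front",y,z,(proj(c,o["position"]-ex*.003+ey*y+[0,0,z])-[180,205]+.5)*500/65)
```

```text
[0.58 0.18 0.1 ] [-3.87 -1.   13.81]
lip top outer? -0.042 [373.04 242.27]
lip top outer? 0.042 [155.69 385.4 ]
back top -0.042 [351.4  204.92]
back top 0.042 [132.65 346.5 ]
holder front -0.04 -0.0065 [345.5  119.74]
holder front -0.04 -0.0235 [350.63 161.39]
holder front 0.038 -0.0065 [135.58 251.49]
holder front 0.038 -0.0235 [143.48 293.45]
```

View pics/g5.png

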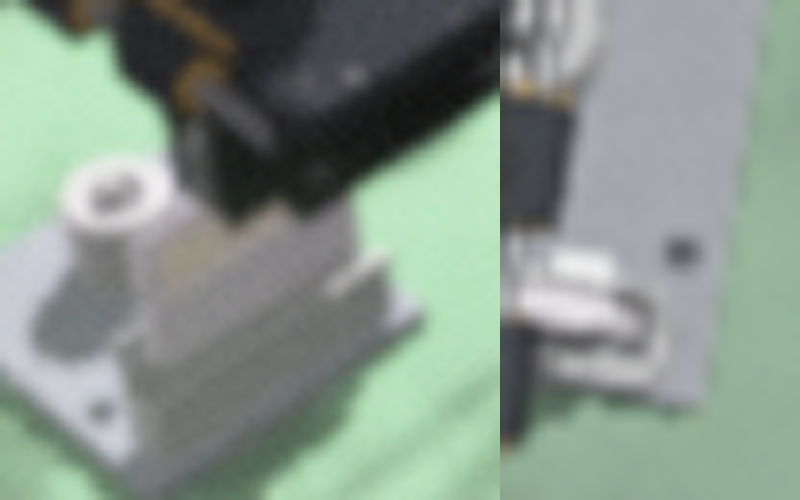

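Run:
```python
from h import *
import pickle
np.set_printoptions(precision=2,suppress=True,linewidth=180)
T=pickle.load(open("top4.pkl","rb"));T0=pickle.load(open("top.pkl","rb"))
yw=-.171;ey=np.array([-np.sin(yw),np.cos(yw),0]);ex=np.array([np.cos(yw),np.sin(yw),0]);sl=np.array([.5805,.1792,0])
g=lambda c:c["img"][:,:,1]
print(np.arange(186,206))
for col in(210,212,214,216,218):
    print(col,"now",g(T)[186:206,col]);print(col,"bef",g(T0)[186:206,col])
o=get_obs()["position"];print(o)
for y in(-.039,-.03,-.022):
    P=lambda b,z,base:proj(T,base+ex*b+ey*y+[0,0,z])+[.18,.22]
    print(y,"plate top -x/+x",P(-.003,-.0065,o),P(.003,-.0065,o),"lip in",P(-.0045,.028,sl),P(-.0045,.038,sl),"back in",P(.0045,.038,sl),P(.0045,.048,sl))
```

```text
[186 187 188 189 190 191 192 193 194 195 196 197 198 199 200 201 202 203 204 205]
210 now [111 141 175 205 219 199 190 219 222 202 148  96 114 140 140 107  94 104 117 151]
210 bef [158 159 168 195 212 191 127  96  96  75  67 108 158 181 166 113  87  96 111 142]
212 now [169 167 179 216 236 216 189 208 226 218 169 101 109 163 173 130 101 124 154 173]
212 bef [158 158 170 208 229 210 157 118 116  91  62  83 145 181 168 122  93 116 146 164]
214 now [168 166 173 205 232 228 200 193 219 212 165 110 133 175 181 153 115 137 168 177]
214 bef [159 158 166 196 223 222 188 128 101  79  64  81 135 170 173 147 109 130 160 169]
216 now [169 168 167 172 183 188 173 138 166 192 176 140 133 169 189 172 116 104 147 174]
216 bef [160 160 159 165 174 181 168 114  81  78  72  83 125 164 180 163 109  98 139 165]
218 now [168 168 168 168 170 172 165 138 123 145 151 136 127 162 187 175 127 114 149 175]
218 bef [160 160 160 159 161 164 159 132 104  95  88  90 116 155 180 167 120 108 141 167]
[0.58 0.18 0.1 ]
-0.039 plate top -x/+x [214.52 195.62] [214.94 193.16] lip in [217.99 198.77] [217.48 198.45] back in [218.09 194.95] [217.58 194.58]
-0.03 plate top -x/+x [210.83 195.02] [211.26 192.56] lip in [214.52 198.21] [213.98 197.88] back in [214.59 194.38] [214.05 194.01]
-0.022 plate top -x/+x [207.56 194.48] [207.99 192.03] lip in [211.44 197.7 ] [210.87 197.37] back in [211.48 193.87] [210.91 193.5 ]
```

Top view: the holder is behind the lip, with about 3.6 mm of gap in front and its rear at the back-wall flare (Fx is negative). At this height its shoulder has landed on the back flare, so I'll ease up, shift 2 mm forward and press again.

```bash
python3 -m pendant '[[[0,0,-0.004,0,0,0,0],[0,-0.002,0,0,0,0,0],[0,0,0.003,0,0,0,0],[0,0,0.002,0,0,0,0],[0,0,0,0,0,0,0]]]' 55; python3 -c "
from h import *
go((.581,.180,.0745),80.2);o=get_obs();print(o['ft_force'],o['moment'])"
```

```text
time: 17.1
position: [0.5788, 0.1803, 0.0916]
tool_rot: [0.765, 0.644, -0.0, -0.0]
ft_force: [-1.2, -0.3, 0.9]
grip_width: 0.0095
grip_force: 55.0
t 17.1 pos [0.5788 0.1803 0.0916] yaw 80.17 zax [-1.1e-03 -1.0e-04 -1.0e+00] -> tool shift [0.0001 0.0022 0.0171] q6 0.29
turn z deg -0.034090178075203426
[-1.20500699 -0.34809621  0.9245915 ] [-0.03648582 -0.08106016 -0.03955635]
```

It slides freely now, so I continue down.

```bash
python3 -m pendant '[[[0,0,0.002,0,0,0,0],[0,0,0.002,0,0,0,0],[0,0,0.002,0,0,0,0],[0,0,0,0,0,0,0],[0,0,0,0,0,0,0]]]' 60; python3 -m pendant '[[[0,0,0.001,0,0,0,0],[0,0,0.001,0,0,0,0],[0,0,0.001,0,0,0,0],[0,0,0,0,0,0,0],[0,0,0,0,0,0,0]]]' 60; python3 -c "
from h import *
o=get_obs();print(o['position'],o['ft_force'],o['moment'])"
```

```text
time: 17.73
position: [0.5791, 0.1804, 0.0863]
tool_rot: [0.765, 0.644, 0.0, 0.0]
ft_force: [0.1, -0.1, -0.1]
grip_width: 0.0097
grip_force: 60.0
time: 18.35
position: [0.5791, 0.1804, 0.0832]
tool_rot: [0.765, 0.644, 0.0, 0.0]
ft_force: [-0.1, -0.2, -0.2]
grip_width: 0.0094
grip_force: 60.0
[0.57913547 0.18037787 0.08324879] [-0.12803065 -0.2037744  -0.17492826] [-0.00134054 -0.08667388  0.01754768]
```

```bash
python3 -m pendant '[[[0,0,0.002,0,0,0,0],[0,0,0.002,0,0,0,0],[0,0,0.001,0,0,0,0],[0,0,0,0,0,0,0],[0,0,0,0,0,0,0]]]' 60; python3 -m pendant '[[[0,0,0.002,0,0,0,0],[0,0,0.002,0,0,0,0],[0,0,0.001,0,0,0,0],[0,0,0,0,0,0,0],[0,0,0,0,0,0,0]]]' 60; python3 -c "
from h import *
o=get_obs();print(o['position'],o['ft_force'],o['moment'])"
```

```text
time: 18.98
position: [0.5794, 0.1804, 0.0791]
tool_rot: [0.765, 0.644, 0.0, 0.0]
ft_force: [-1.4, 0.0, 7.4]
grip_width: 0.0097
grip_force: 60.0
time: 19.6
position: [0.5795, 0.1804, 0.0746]
tool_rot: [0.765, 0.644, 0.0, 0.0]
ft_force: [-1.5, -0.2, 9.0]
grip_width: 0.0096
grip_force: 60.0
[0.5794948  0.18042141 0.07459667] [-1.46142115 -0.24116371  9.03039846] [-0.07119763  0.27829582 -0.01253004]
```

```bash
python3 -m pendant '[[[0,0,0.001,0,0,0,0],[0,0,0.001,0,0,0,0],[0,0,0,0,0,0,0],[0,0,0,0,0,0,0],[0,0,0,0,0,0,0]]]' 60; python3 -m pendant '[[[0,0,0.001,0,0,0,0],[0,0,0.0005,0,0,0,0],[0,0,0,0,0,0,0],[0,0,0,0,0,0,0],[0,0,0,0,0,0,0]]]' 60; python3 -c "
from h import *
o=get_obs();print(o['position'],o['ft_force'],o['moment'])"
```

```text
time: 20.23
position: [0.5797, 0.1805, 0.0744]
tool_rot: [0.765, 0.644, 0.001, 0.001]
ft_force: [-3.3, -1.1, 18.3]
grip_width: 0.0096
grip_force: 60.0
time: 20.85
position: [0.5799, 0.1805, 0.0743]
tool_rot: [0.765, 0.644, 0.001, 0.001]
ft_force: [-5.7, -1.9, 26.8]
grip_width: 0.0093
grip_force: 60.0
[0.57991063 0.18047507 0.07429598] [-5.73581447 -1.88895522 26.81818786] [-0.2781744   1.2321936   0.00403749]
```

Hard stop: z held at 74.4 mm while the force climbed from 9 to 27 N, so the holder's lower edge is at ~13 mm as required. I'll ease off slightly and take a last look.

```bash
python3 -m pendant '[[[0,0,-0.001,0,0,0,0],[0,0,0,0,0,0,0],[0,0,0,0,0,0,0],[0,0,0,0,0,0,0],[0,0,0,0,0,0,0]]]' 60
python3 - <<'E'
from h import *
o=get_obs();print(o['position'],o['ft_force'])
s=shot("scene")["img"][:,:,::-1]
cv2.imwrite("pics/g6.png",cv2.resize(s[195:285,155:275],(800,600),interpolation=cv2.INTER_CUBIC))
E
```

```text
time: 21.48
position: [0.5798, 0.1805, 0.0743]
tool_rot: [0.765, 0.644, 0.001, 0.001]
ft_force: [-4.6, -0.3, 21.5]
grip_width: 0.0097
grip_force: 60.0
[0.57976115 0.18047609 0.07432429] [-4.61983003 -0.29638597 21.49265545]
```

View pics/g6.png

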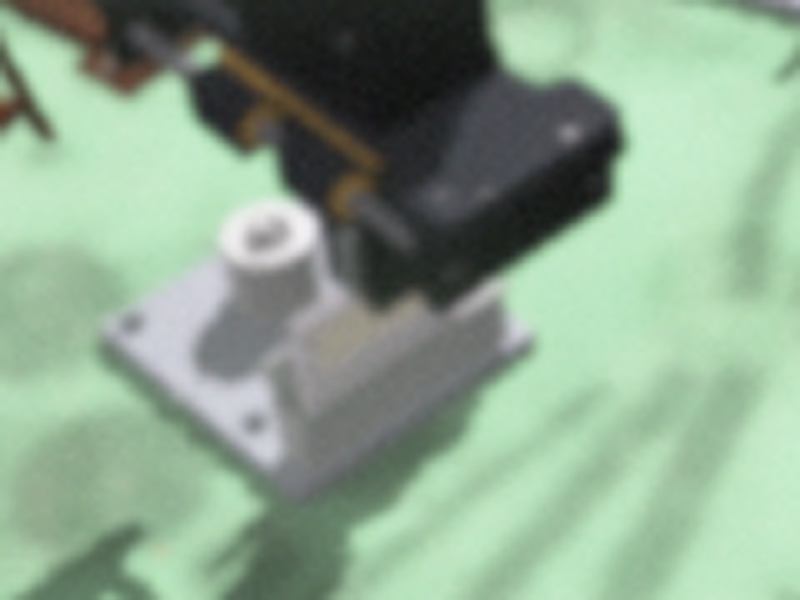

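The holder is deep in the rail behind the front lip (scene ~(210,246)), still gripped. The sleeve is seated on the pin (scene ~(195,230)).

```bash
python3 -c "
from rig import hand_in
print(hand_in())"
```

```text
the job is handed in; nothing more can be done
None
```

I handed the job in at about 21.5 s: the sleeve is seated on the slim bay's pin and released, and the label holder is still gripped and pressed fully home in that bay's rail at about 21 N (no verdict was returned).

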